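# Tip out the oil sticks and put the scraper in its cutout

### The job

Lay out the colours and the scraper for painting: swing the blue lid of the wooden box fully back until it stays there by itself, and only then tip the box by its red crank so that all three oil sticks slide out into the white catch tray. Swing the empty box back level, leaving its lid open, and lay the scraper fully home in its matching cutout in the black tray. Leave the roll of tape and the green jar beside the stand where they are.

Things in the scene. Friction and masses are not known exactly. Their poses are not given: they have to be found in the camera images.
- stand: Fixed tipping stand: dark steel base and two side cheeks (8 mm thick in y, 26 mm along x, 109 mm tall, at y = -71 and +71 mm) that carry the wooden box on a level pivot; a white catch tray is fixed in front. Origin: on the table straight below the pivot. +x: the way the box pours; y: along the pivot, which lies at z = 105 mm; z up. Place and yaw vary.
- tray_mid (a point): Middle of the white catch tray's inner floor, 105 mm from the stand's origin along its +x. The open tray spans x = 15 to 195 mm and y = -78 to 78 mm of the stand; walls 4 mm thick, 40 mm tall.
- tipbox (a joint): Tipping of the wooden box, rad, about the stand's +y axis through the pivot: 0 = level against its stop, where it rests by its weight; grows as its back rises and it tips over the catch tray; 1.9 = end stop, where it also lies by its own weight. Tipping takes up to about 0.5 N m (7 N at the crank).
- box_pivot (a point): Middle of the box's pivot axis, at the front lower edge of the box, 105 mm above the stand's origin. The box: 124 mm wide (y), 50 mm deep, walls 5 mm, open on top. Level, its floor spans x = -97 to 0 mm of the stand with its underside at z = 105 mm; its front wall flares forwards 40 degrees, the rim spans x = -97 to 42 mm at z = 155 mm.
- crank_grip (a point): Middle of the red round grip (16 mm thick, 60 long, along the stand's y) of a rod fixed to the box's +y side; y = 134 mm of the stand. Level box: 60 mm behind (-x) and 40 mm above the pivot; at the end stop 57 mm in front and 44 mm above: an arc of 72 mm radius over the top. Pinch from above, closing along the stand's x; it turns between the fingers as they lead it.
- lid (a joint): Opening of the dark blue lid, rad relative to the box: 0 = shut, 2.35 = fully back against its stop. The over-centre spring (detent) has its dead point near 1.55: short of it the lid falls shut, past about 1.65 it swings fully back by itself and stays, also when the box is tipped. About 0.4 N m to start opening (3 to 4 N at the bar).
- lid_hinge (a point): Middle of the lid's hinge axis, at the back upper edge of the box (level box: x = -97, y = 0, z = 155.5 mm of the stand; axis along the stand's y). The lid is a 142 x 124 x 6 mm plate that reaches from here towards the stand's +x. Standing open it sweeps up to 0.31 m above the table; fully back its edge is near 0.26 m high: carry things over it higher than that, or round it.
- lid_bar (a point): Middle of the steel bow handle on the lid: round bar 10 mm thick, 70 mm long, along the stand's y, its centre 35 mm above the shut lid's upper face; 115 mm forward of and 41 mm above the hinge axis with lid shut. Swings about lid_hinge from front, up and over to the back.
- scraper: Loose scraper lying flat: wooden handle 105 mm long, 24 wide, 28 tall (x = -90 to 15 mm) and flat steel blade 75 mm long, 70 wide, 5 thick (x = 15 to 90 mm). Origin: in the plane of its flat underside, middle of its 180 mm length; +x towards the blade, z up. 140 g (varies).
- scraper_grip (a point): Point on the underside of the scraper's handle, 20 mm from its origin towards the handle's end, near its centre of mass: a good place to grip across the handle.
- scraper_blade (a point): Point on the underside of the scraper's blade, 70 mm from its origin towards the blade's edge, on its centre line.
- tooltray: Fixed black cutout tray, 220 x 112 x 15 mm, with a yellow floor showing in one T-shaped recess 12 mm deep that matches the scraper's outline with 2.5 mm to spare all round. Origin: on the table below its middle. +x: from the narrow handle slot (29 mm wide, x = -92.5 to 12.5) towards the wide blade pocket (75 mm wide, x = 12.5 to 92.5). Recess floor at z = 3 mm.
- tray_grip (a point): Point on the recess floor where scraper_grip lies when the scraper is home.
- tray_blade (a point): Point on the recess floor where scraper_blade lies when the scraper is home.
- stick0_mid (a point): Centre of the teal oil stick (paper band), 80 x 22 x 22 mm, 45 g, lying loose in the shut box at the start.
- stick1_mid (a point): Centre of the ochre oil stick (paper band), 80 x 22 x 22 mm, 45 g, lying loose in the shut box at the start.
- stick2_mid (a point): Centre of the rust-red oil stick (paper band), 80 x 22 x 22 mm, 45 g, lying loose in the shut box at the start.
- tape: Bystander: beige roll of masking tape lying flat, 100 mm across, 48 tall; not part of the job. Origin: centre of its underside.
- pigjar: Bystander: green pigment jar with black cap, 72 mm across, 85 tall; not part of the job. Origin: centre of its underside.

How it is judged:
By the outcome, as a careful person would: the job done as asked, in the order asked, and still so for the second after the job is handed in, with the robot touching nothing.
It also fails if it takes over 72 s, if anything falls off the work surface, if the arm or the gripper's body presses on something with over 40 N, if the wrist force passes 120 N, or if a joint passes its speed limit or range.

### The arm

A 6-joint arm with a two-finger parallel gripper is mounted at the origin on the work surface. World frame = base frame: x ahead of the robot, y to its left, z up, the work surface at z = 0. Lengths are in m, angles in degrees, forces in N, time in s.
With the tool pointing down it reaches from about 0.4 to 0.825 m from the base axis. Payload 7 kg.
Tool frame: the origin (TCP) lies between the finger pads; the fingertips stand 25 mm ahead of it and the grasp point (between the pads) lies 6 mm ahead of it; z points along the fingers, y is the line along which they close (so a half turn about z gives the same grasp; the last joint's range is limited). The gripper opens to 88 mm and grips with 3 to 60 N. Pads are 19 mm wide; open, the fingers measure 130 mm over their backs; the gripper's body (78 mm by 193 mm) begins 47 mm behind the grasp point.
Start: joints at [87.783, 20.546, 0.682, 0, -70.136, -16.507], TCP at [0.217, 0.639, 0.252] pointing down, gripper open.
Joint ranges: [-176.03, 176.03], [-82.01, 121.73], [-58.28, 71.71], [-173.87, 95.51], [-174.79, -0.11], [-173.66, 173.66]. Speed limits (degrees/s): [136.94, 136.94, 172.46, 180, 180, 180].

### API

Orientations are given as [roll, pitch, yaw] about the fixed x, y, z axes, in that order (R = Rz(yaw) Ry(pitch) Rx(roll)).
In Python, from plant import r gives the robot as it stands.
- The arm moves only by the shell command python3 -m crank 'ROWS' [FORCE]. ROWS is JSON, a list of rows, each a list of 3 entries, a list of its own where there are three numbers: the turn, a rotation vector about the tool's x, y, z in degrees, then the shift along the tool's x, y, z in cm, then the closure, from -1 (fully open) to 1 (shut). In form: [[[wx, wy, wz], [dx, dy, dz], fingers], ...]. A call has 1 to 8 rows; each row shifts and turns the commanded pose from where the row before left it, along the tool's axes as they then stand; what a row does not reach is not made up. A row lasts 1/10 s, in which the tool goes at most 50 mm and 8.59 degrees, less where a joint would pass 70% of its speed; a pose out of reach is approached as far as the arm can. A call with a gripper value outside its range is refused whole. The fingers move at their own pace and stop on an object; FORCE is the grip in N (left out, the last holds). Time passes only in rows, so rows that do not move let the fingers close. It gives the time, the measured TCP pose, the force, the opening and the grip force at its end, in the units of the state.
- r.get_state(): the state, without advancing time (a new reading comes with each control period).
- r.capture(name): name is "scene" or "top" or "wrist"; returns a dict with "color" (480x640x3 uint8, red, green, blue), "range_z" (480x640 float32, m along the optical axis (not along the pixel's ray), 0 where there is no reading), "intrinsics" (3x3 intrinsics, pixels), "world_from_camera" (4x4, takes a point from camera to world coordinates); the wrist camera has in their place "hand_eye" (4x4, takes a point from camera to tool coordinates, whose origin is the TCP and whose axes are the flange's). Camera axes: x right, y down, z forward; pixel columns grow to the right and rows downward; lengths in m; the calibration is good to about 2 mm. A picture is of the moment at which its call begins: read the wrist's pose just before it.
- r.close_job(): hands the job in; it is judged then, once.
The state is a dict: "time_s": time; "joints": joint angles; "qd": joint speeds; "joint_torque": joint torques, N m; "tcp_pos": TCP position; "eef_rot": TCP orientation; "contact_force": force on the tool from outside, world axes, zero at the start; "moment": the same for the moment, N m; "gripper_width": finger opening in m; "gripper_force": force on a finger pad.
Only numpy, scipy, OpenCV 4.12 (cv2) and the standard library are available. Lean on these libraries where they do the work, as an engineer would, in place of code of your own. Each camera call takes 0.05 s, during which the arm holds its last target. There are 200 camera calls.

## Working session

There is one attempt and no reset: what is moved stays moved. The work goes in short steps, Python scripts to look and compute and a shell command to move; the robot and the scene stay as the last step left them, time stands still between calls to the robot, and variables do not carry over. Pictures are saved under pics/ and viewed, at most 10 in all, crops included, and the job is handed in when it is done.

```bash
mkdir -p pics; ls
cat > h.py <<'E'
import numpy as np,cv2
from plant import r
def save(n,c): cv2.imwrite(f'pics/{n}.png',cv2.cvtColor(c['color'],cv2.COLOR_RGB2BGR))
def cloud(c):
    d=c['range_z'];K=c['intrinsics'];v,u=np.mgrid[:480,:640]
    P=np.stack([(u-K[0,2])/K[0,0]*d,(v-K[1,2])/K[1,1]*d,d],-1)
    T=np.array(c['world_from_camera']); W=P@T[:3,:3].T+T[:3,3]
    W[d==0]=np.nan
    return W
E
python3 - <<'E'
from h import *
s=r.get_state();print(s)
a=r.capture('scene');b=r.capture('top');save('scene',a);save('top',b)
np.savez('c0.npz',ac=a['color'],bc=b['color'],A=cloud(a),B=cloud(b))
for c in(a,b):print(c['intrinsics'],c['world_from_camera'])
E
```

```text
pics
{'time_s': 0.0, 'joints': array([ 8.77827829e+01,  2.05932798e+01,  6.34419190e-01, -2.15271887e-02,
       -7.01359241e+01, -1.65065387e+01]), 'qd': array([-0.06059231, -0.00579146,  0.11690001, -0.00975261,  0.03413308,
        0.11348054]), 'joint_torque': array([-2.03026202e-04, -5.82722497e+01,  2.93059462e+01,  6.99705586e+00,
        7.01544690e-03, -1.81405326e-04]), 'tcp_pos': array([0.21655319, 0.63884875, 0.25060231]), 'eef_rot': array([ 1.79903371e+02, -7.53072348e-03, -1.87310810e+01]), 'contact_force': array([ 0.36614861, -0.13274057, -0.09885174]), 'moment': array([-0.00759619, -0.02272124, -0.01610239]), 'gripper_force': 0.0, 'gripper_width': 0.08756161678478867}
[[553.47643349   0.         313.69709357]
 [  0.         553.47643349 243.51839806]
 [  0.           0.           1.        ]] [[-0.18446668  0.80592766 -0.56254125  1.30200407]
 [ 0.98281342  0.15536966 -0.09968979  0.11424463]
 [ 0.00705909 -0.57126253 -0.82073704  1.22005049]
 [ 0.          0.          0.          1.        ]]
[[559.51903647   0.         325.36619314]
 [  0.         559.51903647 236.75692822]
 [  0.           0.           1.        ]] [[-0.00787696 -0.99297713  0.11804395  0.43381904]
 [-0.999879    0.00623764 -0.01425036  0.00781134]
 [ 0.01341397 -0.11814192 -0.99290611  1.26032103]
 [ 0.          0.          0.          1.        ]]
```

View pics/scene.png

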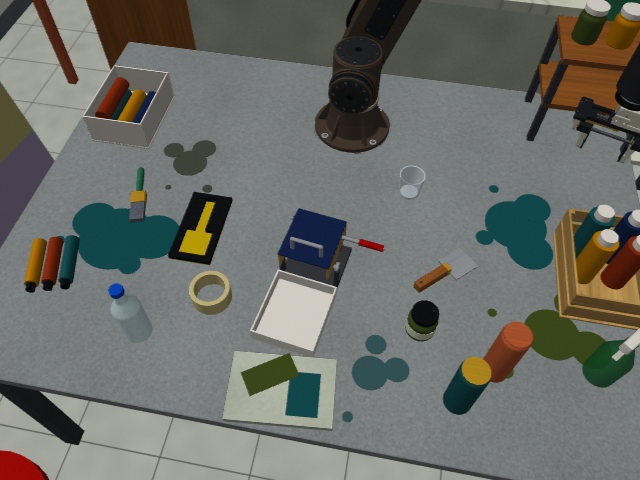

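View pics/top.png

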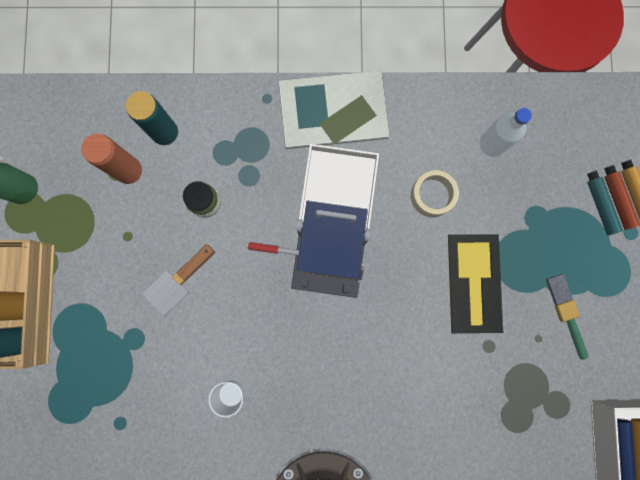

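The scene view shows the stand near (300,260), scraper (445,270), tool tray (200,228). In the top view: lid (332,240), red crank grip (263,247), catch tray (340,188), scraper (180,280), tool tray (475,283), with its yellow blade pocket towards the top.

```bash
cat > m.py <<'E'
from h import *
z=np.load('c0.npz');c=z['bc'];W=z['B']
hsv=cv2.cvtColor(c,cv2.COLOR_RGB2HSV);H,S,V=[hsv[...,i].astype(int) for i in range(3)]
def big(m,u0,v0,u1,v1):
    k=np.zeros(m.shape,bool);k[v0:v1,u0:u1]=1
    n,l,st,_=cv2.connectedComponentsWithStats((m&k).astype(np.uint8));i=1+np.argmax(st[1:,4]);return l==i
def rep(n,m):
    p=W[m];p=p[~np.isnan(p[:,0])]
    (x,y),(w,h),a=cv2.minAreaRect(p[:,:2].astype(np.float32)*1000)
    print(n,m.sum(),'z',np.percentile(p[:,2],[5,50,95]).round(4),'rect',round(x,1),round(y,1),round(w,1),round(h,1),round(a,2));return p
rep('lid',big((H>100)&(H<130)&(S>100),270,190,390,300))
rep('lidflat',big((H>100)&(H<130)&(S>100)&(W[...,2]>.14)&(W[...,2]<.17),270,190,390,300))
rep('bar',big((W[...,2]>.186),280,190,390,300))
rep('white',big((V>180)&(S<40),280,130,400,240))
rep('whitefloor',big((V>180)&(S<40)&(W[...,2]<.02),280,130,400,240))
rep('grip',big(((H<8)|(H>172))&(S>150),230,230,300,265))
rep('yellow',big((H>20)&(H<35)&(S>120),440,225,510,340))
ym=big((H>20)&(H<35)&(S>120),440,225,510,340)
black=big(((V<60)|ym),440,225,510,340);rep('tooltray',black)
scr=big((W[...,2]>.003),130,230,225,325);p=rep('scr',scr)
hd=big((W[...,2]>.017),130,230,225,325);q=rep('handle',hd)
bl=big((W[...,2]>.003)&(W[...,2]<.01)&(S<40),130,230,225,325);b=rep('blade',bl)
rep('tape',big((W[...,2]>.03),400,160,470,230));rep('jar',big((W[...,2]>.06),170,170,230,230))
print(np.median(W[300:330,100:120].reshape(-1,3),0))
E
python3 m.py
```

```text
lid 1814 z [0.1587 0.162  0.1654] rect 529.9 -16.6 120.4 78.6 81.41
lidflat 1808 z [0.1587 0.162  0.1654] rect 529.9 -16.6 120.4 78.6 81.41
bar 215 z [0.196  0.201  0.2045] rect 603.6 -27.3 79.3 10.4 81.08
white 4450 z [0.0004 0.0055 0.0401] rect 715.5 -20.2 220.0 223.9 86.18
whitefloor 3309 z [0.0003 0.0045 0.0088] rect 694.7 -40.9 148.3 164.6 81.65
grip 133 z [0.1492 0.1527 0.1555] rect 545.4 116.9 55.2 10.0 81.32
yellow 1695 z [-0.0005  0.0037  0.0081] rect 476.6 -345.7 185.7 77.2 1.69
tooltray 3757 z [0.0006 0.0122 0.0188] rect 476.3 -343.3 113.1 215.5 89.97
scr 1548 z [0.0035 0.0078 0.0309] rect 499.8 316.6 85.7 188.3 50.07
handle 561 z [0.0228 0.0278 0.032 ] rect 522.7 282.7 25.1 105.0 44.19
blade 880 z [0.0033 0.0058 0.0091] rect 459.3 349.4 87.8 80.8 45.36
tape 819 z [0.0345 0.0475 0.0521] rect 676.8 -254.0 99.0 99.3 19.59
jar 770 z [0.063  0.0848 0.0887] rect 664.4 262.2 63.6 63.3 18.31
[nan nan nan]
```

```bash
cat > t.py <<'E'
import sys
from h import *
from scipy.spatial.transform import Rotation as Ro
def go(p,rpy=None):
    s=r.get_state();R=Ro.from_euler('xyz',s['eef_rot'],degrees=True)
    print('t',round(s['time_s'],2),'tcp',s['tcp_pos'].round(4),'rpy',s['eef_rot'].round(2),'F',s['contact_force'].round(1),'w',round(s['gripper_width'],4),'j',s['joints'].round(1))
    print('shift cm',(R.inv().apply(np.array(p)-s['tcp_pos'])*100).round(2))
    if rpy is not None: print('rotvec',(R.inv()*Ro.from_euler('xyz',rpy,degrees=True)).as_rotvec(degrees=True).round(2))
a=[float(x) for x in sys.argv[1:]];go(a[:3],a[3:] or None)
E
python3 -m crank '[[[0,0,8],[0,0,-0.5],-1],[[0,0,8],[0,0,-0.5],-1],[[0,0,8],[0,0,-0.5],-1],[[0,0,8],[0,0,-0.5],-1],[[0,0,8],[0,0,-0.5],-1],[[0,0,8],[0,0,-0.5],-1],[[0,0,8],[0,0,-0.5],-1],[[0,0,8],[0,0,-0.5],-1]]'
python3 -m crank '[[[0,0,8],[0,0,-0.5],-1],[[0,0,8],[0,0,-0.5],-1],[[0,0,0],[0,0,0],-1]]'
python3 t.py .6036 -.0273 .30 180 0 -98.7
```

```text
time_s: 0.9
tcp_pos: [0.2166, 0.639, 0.2912]
eef_rot: [180.0, -0.1, -83.1]
contact_force: [0.1, -0.5, -0.1]
gripper_width: 0.0875
gripper_force: 0.0
time_s: 1.2
tcp_pos: [0.2167, 0.6394, 0.3018]
eef_rot: [-180.0, 0.0, -98.8]
contact_force: [0.2, 0.6, -0.7]
gripper_width: 0.0877
gripper_force: 0.0
t 1.2 tcp [0.2167 0.6394 0.3018] rpy [-1.800e+02  2.000e-02 -9.884e+01] F [ 0.2  0.6 -0.7] w 0.0877 j [ 87.8  19.1   5.1   0.  -76.  -96.6]
shift cm [ 59.93 -48.48   0.16]
rotvec [-0.    0.02 -0.14]
```

```bash
python3 -m crank '[[[0,0,0],[3.75,-3.03,0],-1],[[0,0,0],[3.75,-3.03,0],-1],[[0,0,0],[3.75,-3.03,0],-1],[[0,0,0],[3.75,-3.03,0],-1],[[0,0,0],[3.75,-3.03,0],-1],[[0,0,0],[3.75,-3.03,0],-1],[[0,0,0],[3.75,-3.03,0],-1],[[0,0,0],[3.75,-3.03,0],-1]]'
python3 -m crank '[[[0,0,0],[3.75,-3.03,0],-1],[[0,0,0],[3.75,-3.03,0],-1],[[0,0,0],[3.75,-3.03,0],-1],[[0,0,0],[3.75,-3.03,0],-1],[[0,0,0],[3.75,-3.03,0],-1],[[0,0,0],[3.75,-3.03,0],-1],[[0,0,0],[3.75,-3.03,0],-1],[[0,0,0],[3.75,-3.03,0],-1]]'
python3 -m crank '[[[0,0,0],[0,0,0],-1],[[0,0,0],[0,0,0],-1]]'
python3 t.py .6036 -.0273 .2025 180 0 -98.7
```

```text
time_s: 2.0
tcp_pos: [0.4112, 0.304, 0.3014]
eef_rot: [180.0, 0.0, -98.4]
contact_force: [1.7, 0.3, 0.7]
gripper_width: 0.0876
gripper_force: 0.0
time_s: 2.8
tcp_pos: [0.6054, -0.0292, 0.3012]
eef_rot: [180.0, 0.0, -98.4]
contact_force: [0.2, 1.6, 0.3]
gripper_width: 0.0877
gripper_force: 0.0
time_s: 3.0
tcp_pos: [0.6048, -0.0286, 0.3003]
eef_rot: [179.9, -0.0, -98.7]
contact_force: [-0.0, -0.4, -1.2]
gripper_width: 0.0874
gripper_force: 0.0
t 3.0 tcp [ 0.6048 -0.0286  0.3003] rpy [ 1.7989e+02 -3.0000e-02 -9.8690e+01] F [-0.  -0.4 -1.2] w 0.0874 j [ 15.7  12.6  -4.1  -0.  -73.5 -24.4]
shift cm [-0.12  0.12  9.78]
rotvec [ 0.11 -0.03  0.01]
```

```bash
python3 -m crank '[[[0,0,0],[-0.1,0.1,2.5],-1],[[0,0,0],[0,0,2.5],-1],[[0,0,0],[0,0,2.5],-1],[[0,0,0],[0,0,2.3],-1],[[0,0,0],[0,0,0],-1]]'
python3 -m crank '[[[0,0,0],[0,0,0],1],[[0,0,0],[0,0,0],1],[[0,0,0],[0,0,0],1],[[0,0,0],[0,0,0],1],[[0,0,0],[0,0,0],1],[[0,0,0],[0,0,0],1]]' 25
python3 - <<'E'
import numpy as np
R=122.1;s=5;f=.45
def pose(t):
    a=np.radians(19.62+t);p=np.radians(f*t)
    z=np.array([np.sin(p),-np.cos(p)]);y=np.array([-np.cos(p),-np.sin(p)])
    return R*np.array([np.cos(a),np.sin(a)])-6*z,y,z
for t in range(0,110,s):
    P,y,z=pose(t);Q=pose(t+s)[0];d=(Q-P)/10;print(t+s,(d@y).round(2),(d@z).round(2),f*s)
E
```

```text
time_s: 3.5
tcp_pos: [0.6016, -0.025, 0.2005]
eef_rot: [179.7, -0.1, -98.5]
contact_force: [0.4, -0.3, -0.3]
gripper_width: 0.0879
gripper_force: 0.0
time_s: 4.1
tcp_pos: [0.6041, -0.0262, 0.2038]
eef_rot: [-180.0, 0.0, -98.7]
contact_force: [0.2, 1.4, -0.3]
gripper_width: 0.0449
gripper_force: 0.0
5 0.42 -0.99 2.25
10 0.47 -0.97 2.25
15 0.52 -0.94 2.25
20 0.56 -0.92 2.25
25 0.61 -0.89 2.25
30 0.65 -0.86 2.25
35 0.69 -0.83 2.25
40 0.73 -0.8 2.25
45 0.77 -0.76 2.25
50 0.8 -0.73 2.25
55 0.83 -0.69 2.25
60 0.87 -0.65 2.25
65 0.9 -0.61 2.25
70 0.93 -0.57 2.25
75 0.95 -0.52 2.25
80 0.98 -0.48 2.25
85 1.0 -0.43 2.25
90 1.02 -0.38 2.25
95 1.03 -0.34 2.25
100 1.05 -0.29 2.25
105 1.06 -0.24 2.25
110 1.07 -0.19 2.25
```

```bash
python3 -m crank '[[[0,0,0],[0,0,0],1],[[0,0,0],[0,0,0],1],[[0,0,0],[0,0,0],1],[[0,0,0],[0,0,0],1],[[0,0,0],[0,0,0],1],[[0,0,0],[0,0,0],1],[[0,0,0],[0,0,0],1],[[0,0,0],[0,0,0],1]]' 25
python3 -m crank '[[[2.25,0,0],[0,0.42,-0.99],1],[[2.25,0,0],[0,0.47,-0.97],1],[[2.25,0,0],[0,0.52,-0.94],1],[[2.25,0,0],[0,0.56,-0.92],1],[[0,0,0],[0,0,0],1]]' 25
python3 t.py .6 0 .2
```

```text
time_s: 4.9
tcp_pos: [0.6038, -0.0262, 0.2035]
eef_rot: [180.0, -0.0, -98.7]
contact_force: [-1.8, 0.8, 1.1]
gripper_width: 0.0093
gripper_force: 25.0
time_s: 5.4
tcp_pos: [0.5816, -0.0228, 0.2413]
eef_rot: [-170.9, 0.1, -98.7]
contact_force: [1.6, -2.0, -3.7]
gripper_width: 0.0092
gripper_force: 25.0
t 5.4 tcp [ 0.5816 -0.0228  0.2413] rpy [-1.7088e+02  5.0000e-02 -9.8690e+01] F [ 1.6 -2.  -3.7] w 0.0092 j [ 19.7   7.1 -21.4   5.3 -53.5 -31.2]
shift cm [-2.53 -0.8   4.32]
```

```bash
python3 -m crank '[[[2.25,0,0],[0,0.61,-0.89],1],[[2.25,0,0],[0,0.65,-0.86],1],[[2.25,0,0],[0,0.69,-0.83],1],[[2.25,0,0],[0,0.73,-0.8],1],[[2.25,0,0],[0,0.77,-0.76],1],[[2.25,0,0],[0,0.8,-0.73],1],[[0,0,0],[0,0,0],1]]' 25
python3 t.py .6 0 .2
```

```text
time_s: 6.1
tcp_pos: [0.5299, -0.0149, 0.2777]
eef_rot: [-157.4, 0.0, -98.7]
contact_force: [3.6, -4.7, 1.2]
gripper_width: 0.009
gripper_force: 25.0
t 6.1 tcp [ 0.5299 -0.0149  0.2777] rpy [-1.5735e+02  2.0000e-02 -9.8660e+01] F [ 3.6 -4.7  1.2] w 0.009 j [ 27.8  -7.2 -39.6  20.5 -40.8 -50.1]
shift cm [-2.53 -3.2   9.76]
```

```bash
python3 -m crank '[[[2.25,0,0],[0,0.83,-0.69],1],[[2.25,0,0],[0,0.87,-0.65],1],[[2.25,0,0],[0,0.9,-0.61],1],[[2.25,0,0],[0,0.93,-0.57],1],[[0,0,0],[0,0,0],1]]' 25
python3 t.py .6 0 .2
```

```text
time_s: 6.6
tcp_pos: [0.4883, -0.0087, 0.2856]
eef_rot: [-148.3, -0.0, -98.7]
contact_force: [1.3, -3.3, 5.3]
gripper_width: 0.0088
gripper_force: 25.0
t 6.6 tcp [ 0.4883 -0.0087  0.2856] rpy [-1.4831e+02 -3.0000e-02 -9.8700e+01] F [ 1.3 -3.3  5.3] w 0.0088 j [ 32.9 -16.8 -54.5  38.9 -33.7 -70.9]
shift cm [-2.55 -4.78 13.01]
```

```bash
cat > arc.py <<'E'
import numpy as np
R=122.1
def pose(t,p):
    a=np.radians(19.62+t);p=np.radians(p)
    z=np.array([np.sin(p),-np.cos(p)]);y=np.array([-np.cos(p),-np.sin(p)])
    return R*np.array([np.cos(a),np.sin(a)])-6*z,y,z
L=[(70,31.5),(75,25.5),(80,19.5),(85,14),(90,10),(95,8),(100,6),(105,4),(110,2)]
for (t,p),(u,q) in zip(L,L[1:]):
    P,y,z=pose(t,p);d=(pose(u,q)[0]-P)/10;print(u,q-p,(d@y).round(2),(d@z).round(2))
E
python3 arc.py
```

```text
75 -6.0 0.87 -0.52
80 -6.0 0.95 -0.33
85 -5.5 1.0 -0.13
90 -4 1.02 0.06
95 -2 1.02 0.22
100 -2 0.99 0.35
105 -2 0.94 0.47
110 -2 0.87 0.58
```

```bash
python3 -m crank '[[[-6,0,0],[0,0.87,-0.52],1],[[-6,0,0],[0,0.95,-0.33],1],[[-5.5,0,0],[0,1,-0.13],1],[[-4,0,0],[0,1.02,0.06],1],[[0,0,0],[0,0,0],1]]' 25
python3 t.py .6 0 .2
```

```text
time_s: 7.1
tcp_pos: [0.4507, -0.0017, 0.2791]
eef_rot: [-170.2, -0.0, -98.7]
contact_force: [-3.9, -0.8, 12.1]
gripper_width: 0.009
gripper_force: 25.0
t 7.1 tcp [ 0.4507 -0.0017  0.2791] rpy [-1.7017e+02 -1.0000e-02 -9.8710e+01] F [-3.9 -0.8 12.1] w 0.009 j [ 30.2  -8.8 -32.7   7.2 -58.5 -42.3]
shift cm [ -2.43 -13.17  10.31]
```

```bash
python3 -m crank '[[[-2,0,0],[0,1.02,0.22],1],[[-2,0,0],[0,0.99,0.35],1],[[-2,0,0],[0,0.94,0.47],1],[[0,0,0],[0,0,0],1]]' 25
python3 t.py .6 0 .2
python3 -m crank '[[[0,0,0],[0,0,0],0.55],[[0,0,0],[0,0,0],0.55],[[0,0,0],[0,0,0],0.55],[[0,0,0],[0,0,0],0.55]]'
python3 - <<'E'
from h import *
a=r.capture('scene');save('s2',a);cv2.imwrite('pics/s2c.png',cv2.resize(cv2.imread('pics/s2.png')[150:370,200:480],None,fx=2.5,fy=2.5))
E
```

```text
time_s: 7.5
tcp_pos: [0.4209, 0.0026, 0.2623]
eef_rot: [-176.2, 0.0, -98.7]
contact_force: [-2.7, 4.5, 6.8]
gripper_width: 0.0088
gripper_force: 25.0
t 7.5 tcp [0.4209 0.0026 0.2623] rpy [-1.7622e+02  3.0000e-02 -9.8730e+01] F [-2.7  4.5  6.8] w 0.0088 j [ 29.6  -7.5 -31.5   2.6 -63.  -39.5]
shift cm [ -2.46 -17.3    7.39]
time_s: 7.9
tcp_pos: [0.421, 0.0019, 0.2627]
eef_rot: [-176.0, -0.0, -98.7]
contact_force: [-0.3, 0.7, -0.8]
gripper_width: 0.0196
gripper_force: 0.4
```

View pics/s2c.png

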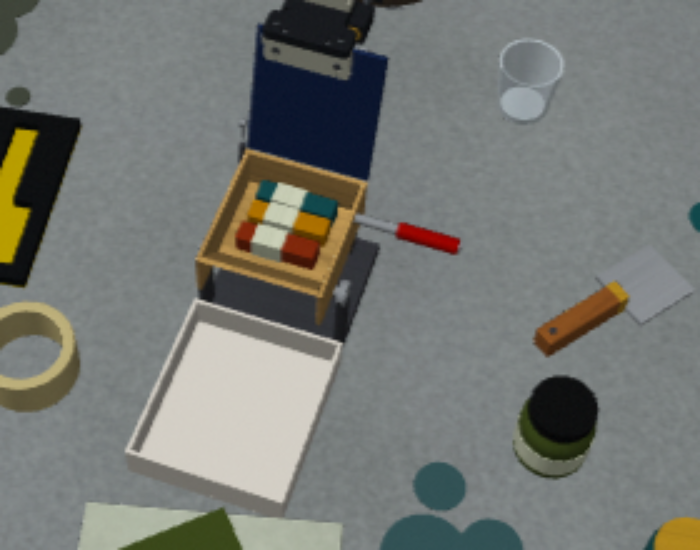

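The lid (crop ~(315,100)) stands open past the dead point, with the three sticks visible at (285,220). I'll slip the fingers out upward.

```bash
python3 -m crank '[[[0,0,0],[0,0,-1],0.55],[[0,0,0],[0,0,-1.5],0.55],[[0,0,0],[0,0,-2],0.55],[[0,0,0],[0,0,-2],0.55],[[0,0,0],[0,0,-2],0.5],[[0,0,0],[0,0,-1],0.1],[[0,0,0],[0,0,0],0.1],[[-4,0,0],[0,0,0],0.1]]'
python3 - <<'E'
from h import *
a=r.capture('top');W=cloud(a);hsv=cv2.cvtColor(a['color'],cv2.COLOR_RGB2HSV).astype(int);save('top2',a)
# lid & grip
m=(W[...,2]>.1)&(hsv[...,0]>100)&(hsv[...,0]<130)&(hsv[...,1]>100)
p=W[m];print(m.sum(),p.min(0),p.max(0))
a=r.capture('scene');W=cloud(a);hsv=cv2.cvtColor(a['color'],cv2.COLOR_RGB2HSV).astype(int)
m=(W[...,2]>.12)&(hsv[...,0]>100)&(hsv[...,0]<130)&(hsv[...,1]>100);m[:,450:]=0;m[:100]=0;m[:,:200]=0
p=W[m];c=p.mean(0);u,s,v=np.linalg.svd(p-c);n=v[2];print(m.sum(),np.percentile(p,[2,98],axis=0).round(3),'normal',n.round(3))
E
python3 t.py .5467 .117 .30 180 0 -98.7
```

```text
time_s: 8.75
tcp_pos: [0.4132, 0.0028, 0.3579]
eef_rot: [-179.9, 0.1, -98.7]
contact_force: [1.4, 0.9, 0.0]
gripper_width: 0.0377
gripper_force: 0.0
206 [ 0.78420618 -0.41440158  0.18489972] [ 0.81382778 -0.38494316  0.20614105]
2952 [[ 0.39  -0.062  0.161]
 [ 0.489  0.058  0.258]] normal [ 0.706 -0.105  0.7  ]
t 8.85 tcp [0.4149 0.0031 0.3566] rpy [ 1.7981e+02 -4.0000e-02 -9.8750e+01] F [ 0.7  0.7 -0.8] w 0.039 j [ 27.9  -8.3 -18.7  -0.1 -79.7 -36.6]
shift cm [-13.27 -11.31   5.61]
rotvec [ 0.19 -0.04 -0.05]
```

```bash
python3 -m crank '[[[0,0,0],[-3.3,-2.8,0],-0.4],[[0,0,0],[-3.3,-2.8,0],-0.4],[[0,0,0],[-3.3,-2.8,0],-0.4],[[0,0,0],[-3.4,-2.8,0],-0.4],[[0,0,0],[0,0,4],-0.4],[[0,0,0],[0,0,4],-0.4],[[0,0,0],[0,0,4],-0.4],[[0,0,0],[0,0,4],-0.4]]'
python3 -m crank '[[[0,0,0],[0,0,2],-0.4],[[0,0,0],[0,0,1.5],-0.4],[[0,0,0],[0,0,0],-0.4]]'
python3 t.py .546 .117 .151 180 0 -98.7
```

```text
time_s: 9.65
tcp_pos: [0.5448, 0.1171, 0.1954]
eef_rot: [-180.0, -0.0, -98.7]
contact_force: [0.4, -0.0, -0.3]
gripper_width: 0.0614
gripper_force: 0.0
time_s: 9.95
tcp_pos: [0.5437, 0.1165, 0.1597]
eef_rot: [179.8, -0.2, -98.7]
contact_force: [0.1, -1.0, 0.4]
gripper_width: 0.0613
gripper_force: 0.0
t 9.95 tcp [0.5437 0.1165 0.1597] rpy [179.79  -0.18 -98.75] F [ 0.1 -1.   0.4] w 0.0613 j [ 32.3  14.1 -21.5   0.  -54.7 -41. ]
shift cm [-0.09 -0.23  0.87]
rotvec [ 0.21 -0.18 -0.05]
```

```bash
python3 -m crank '[[[0,0,0],[-0.1,-0.2,0.85],-0.4],[[0,0,0],[0,0,0],1],[[0,0,0],[0,0,0],1],[[0,0,0],[0,0,0],1],[[0,0,0],[0,0,0],1],[[0,0,0],[0,0,0],1],[[0,0,0],[0,0,0],1],[[0,0,0],[0,0,0],1]]' 20
python3 -m crank '[[[0,0,0],[0,0,0],1],[[0,0,0],[0,0,0],1]]'
python3 t.py .546 .117 .151 180 0 -98.7
python3 - <<'E'
import numpy as np
a=np.radians(146.3-np.append(np.arange(0,108,5),108.5));p=7.21*np.c_[np.cos(a),np.sin(a)];d=np.diff(p,axis=0)
print(*['%.2f,%.2f'%(-x,-z) for x,z in d])
E
```

```text
time_s: 10.75
tcp_pos: [0.5466, 0.1181, 0.1543]
eef_rot: [179.9, -0.0, -98.7]
contact_force: [-5.6, 2.1, 3.7]
gripper_width: 0.0157
gripper_force: 20.0
time_s: 10.95
tcp_pos: [0.5465, 0.1182, 0.1543]
eef_rot: [179.9, -0.0, -98.7]
contact_force: [-5.3, 2.6, 4.6]
gripper_width: 0.0155
gripper_force: 20.0
t 10.95 tcp [0.5465 0.1182 0.1543] rpy [179.91  -0.   -98.73] F [-5.3  2.6  4.6] w 0.0155 j [ 32.2  14.6 -21.6  -0.1 -53.9 -40.9]
shift cm [0.12 0.04 0.33]
rotvec [ 0.09 -0.   -0.03]
-0.37,-0.51 -0.41,-0.47 -0.45,-0.44 -0.49,-0.39 -0.52,-0.35 -0.55,-0.30 -0.58,-0.25 -0.60,-0.20 -0.61,-0.15 -0.62,-0.10 -0.63,-0.04 -0.63,0.01 -0.63,0.07 -0.62,0.12 -0.60,0.18 -0.59,0.23 -0.56,0.28 -0.54,0.33 -0.51,0.37 -0.47,0.41 -0.44,0.45 -0.28,0.34
```

```bash
python3 -m crank '[[[0,0,0],[0,-0.37,-0.51],1],[[0,0,0],[0,-0.41,-0.47],1],[[0,0,0],[0,-0.45,-0.44],1],[[0,0,0],[0,-0.49,-0.39],1],[[0,0,0],[0,-0.52,-0.35],1],[[0,0,0],[0,-0.55,-0.3],1],[[0,0,0],[0,0,0],1]]'
python3 t.py .546 .117 .151 180 0 -98.7
python3 -m crank '[[[0,0,0],[0,-0.58,-0.25],1],[[0,0,0],[0,-0.6,-0.2],1],[[0,0,0],[0,-0.61,-0.15],1],[[0,0,0],[0,-0.62,-0.1],1],[[0,0,0],[0,-0.63,-0.04],1],[[0,0,0],[0,-0.63,0.01],1],[[0,0,0],[0,-0.63,0.07],1],[[0,0,0],[0,-0.62,0.12],1]]'
python3 -m crank '[[[0,0,0],[0,-0.6,0.18],1],[[0,0,0],[0,-0.59,0.23],1],[[0,0,0],[0,-0.56,0.28],1],[[0,0,0],[0,-0.54,0.33],1],[[0,0,0],[0,-0.51,0.37],1],[[0,0,0],[0,-0.47,0.41],1],[[0,0,0],[0,-0.44,0.45],1],[[0,0,0],[0,0,0],1]]'
python3 -m crank '[[[0,0,0],[0,0,0],1],[[0,0,0],[0,0,0],1],[[0,0,0],[0,0,0],1],[[0,0,0],[0,0,0],1]]'
python3 - <<'E'
from h import *
a=r.capture('scene');save('s3',a);cv2.imwrite('pics/s3c.png',cv2.resize(cv2.imread('pics/s3.png')[150:370,200:480],None,fx=2.5,fy=2.5))
E
```

```text
time_s: 11.65
tcp_pos: [0.5726, 0.114, 0.1803]
eef_rot: [179.8, -0.0, -98.7]
contact_force: [-18.6, 4.9, 21.2]
gripper_width: 0.0153
gripper_force: 20.0
t 11.65 tcp [0.5726 0.114  0.1803] rpy [ 1.7977e+02 -5.0000e-02 -9.8700e+01] F [-18.6   4.9  21.2] w 0.0153 j [ 30.4  15.4 -16.5  -0.1 -58.3 -39. ]
shift cm [0.1  2.67 2.94]
rotvec [ 0.23 -0.05  0.  ]
time_s: 12.45
tcp_pos: [0.6236, 0.1059, 0.1841]
eef_rot: [179.9, -0.0, -98.7]
contact_force: [-2.6, -0.9, 1.3]
gripper_width: 0.0153
gripper_force: 20.0
time_s: 13.25
tcp_pos: [0.6613, 0.1005, 0.1608]
eef_rot: [-180.0, -0.0, -98.7]
contact_force: [1.7, -3.9, -2.5]
gripper_width: 0.0151
gripper_force: 20.0
time_s: 13.65
tcp_pos: [0.6605, 0.1006, 0.1617]
eef_rot: [-180.0, 0.0, -98.7]
contact_force: [2.2, -4.9, -4.4]
gripper_width: 0.0152
gripper_force: 20.0
```

View pics/s3c.png

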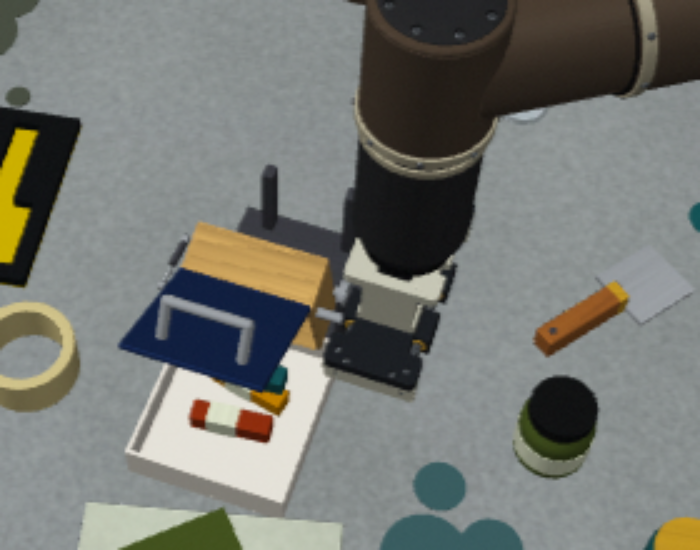

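All three sticks show below the blue lid (red (230,420), ochre (270,400), teal (275,378)). I'll finish to the end stop, then lead the crank back.

```bash
python3 -m crank '[[[0,0,0],[0,-0.26,0.3],1],[[0,0,0],[0,0,0],1],[[0,0,0],[0,0,0],1],[[0,0,0],[0,0,0],1],[[0,0,0],[0,0,0],1],[[0,0,0],[0.26,0,0],1],[[0,0,0],[-0.26,0,0],1],[[0,0,0],[0,0.26,-0.3],1]]'
python3 -m crank '[[[0,0,0],[0,0.44,-0.45],1],[[0,0,0],[0,0.47,-0.41],1],[[0,0,0],[0,0.51,-0.37],1],[[0,0,0],[0,0.54,-0.33],1],[[0,0,0],[0,0.56,-0.28],1],[[0,0,0],[0,0.59,-0.23],1],[[0,0,0],[0,0.6,-0.18],1],[[0,0,0],[0,0.62,-0.12],1]]'
python3 -m crank '[[[0,0,0],[0,0.63,-0.07],1],[[0,0,0],[0,0.63,-0.01],1],[[0,0,0],[0,0.63,0.04],1],[[0,0,0],[0,0.62,0.1],1],[[0,0,0],[0,0.61,0.15],1],[[0,0,0],[0,0.6,0.2],1],[[0,0,0],[0,0.58,0.25],1],[[0,0,0],[0,0.55,0.3],1]]'
python3 t.py .546 .117 .151 180 0 -98.7
python3 -m crank '[[[0,0,0],[0,0.52,0.35],1],[[0,0,0],[0,0.49,0.39],1],[[0,0,0],[0,0.45,0.44],1],[[0,0,0],[0,0.41,0.47],1],[[0,0,0],[0,0.37,0.45],1],[[0,0,0],[0,0,0],1]]'
python3 t.py .546 .117 .151 180 0 -98.7
```

```text
time_s: 14.5
tcp_pos: [0.6608, 0.1006, 0.1614]
eef_rot: [-180.0, -0.0, -98.7]
contact_force: [4.1, -5.7, -6.7]
gripper_width: 0.015
gripper_force: 20.0
time_s: 15.3
tcp_pos: [0.6219, 0.1071, 0.1892]
eef_rot: [-179.4, 0.1, -98.7]
contact_force: [6.5, -7.0, 7.8]
gripper_width: 0.0155
gripper_force: 20.0
time_s: 16.1
tcp_pos: [0.5694, 0.1151, 0.1756]
eef_rot: [-180.0, 0.0, -98.7]
contact_force: [1.6, -1.9, 1.2]
gripper_width: 0.0156
gripper_force: 20.0
t 16.1 tcp [0.5694 0.1151 0.1756] rpy [-1.7998e+02  5.0000e-02 -9.8720e+01] F [ 1.6 -1.9  1.2] w 0.0156 j [ 30.7  15.2 -17.5  -0.  -57.2 -39.4]
shift cm [0.17 2.35 2.46]
rotvec [-0.02  0.05 -0.02]
time_s: 16.7
tcp_pos: [0.5467, 0.1186, 0.1536]
eef_rot: [179.9, 0.0, -98.7]
contact_force: [0.2, 5.5, -4.0]
gripper_width: 0.0153
gripper_force: 20.0
t 16.7 tcp [0.5467 0.1186 0.1536] rpy [ 1.7993e+02  2.0000e-02 -9.8720e+01] F [ 0.2  5.5 -4. ] w 0.0153 j [ 32.2  14.6 -21.6  -0.1 -53.8 -40.9]
shift cm [0.17 0.05 0.26]
rotvec [ 0.07  0.02 -0.02]
```

```bash
python3 -m crank '[[[0,0,0],[0,0,0],0.3],[[0,0,0],[0,0,0],0.3],[[0,0,0],[0,0,0],0.3],[[0,0,0],[0,0,0],0.3],[[0,0,0],[0,0,0],0.3],[[0,0,0],[0,0,-2],0.3],[[0,0,0],[0,0,-4],0.3],[[0,0,0],[0,0,-4],0]]'
python3 -m crank '[[[0,0,0],[-3,-1,-4],-1],[[0,0,0],[-3,-1,0],-1],[[0,0,0],[-3,0,0],-1],[[0,0,0],[-3,0,0],-1],[[0,0,0],[-3,0,0],-1],[[0,0,0],[0,0,0],-1]]'
python3 - <<'E'
from h import *
a=r.capture('top');b=r.capture('scene');save('top3',a);save('s4',b)
A=cv2.imread('pics/top3.png')[120:320,230:400];B=cv2.imread('pics/s4.png')[180:380,220:390]
cv2.imwrite('pics/s4c.png',np.hstack([cv2.resize(A,None,fx=2.3,fy=2.3),cv2.resize(B,None,fx=2.3,fy=2.3)]))
E
python3 t.py .5106 .2953 .28 180 0 -46.2
```

```text
time_s: 17.5
tcp_pos: [0.5471, 0.1176, 0.2555]
eef_rot: [179.9, -0.1, -98.7]
contact_force: [0.4, 1.4, 0.5]
gripper_width: 0.0344
gripper_force: 0.0
time_s: 18.1
tcp_pos: [0.5901, 0.2655, 0.293]
eef_rot: [180.0, -0.0, -98.6]
contact_force: [0.5, -1.8, -0.6]
gripper_width: 0.0812
gripper_force: 0.0
t 18.2 tcp [0.5896 0.2631 0.2934] rpy [ 1.7996e+02 -5.0000e-02 -9.8670e+01] F [-0.2 -0.6  0.4] w 0.086 j [ 41.3  16.6   0.4  -0.  -73.9 -50. ]
shift cm [-1.99  8.3   1.35]
rotvec [ 6.000e-02 -3.000e-02 -5.247e+01]
```

View pics/s4c.png

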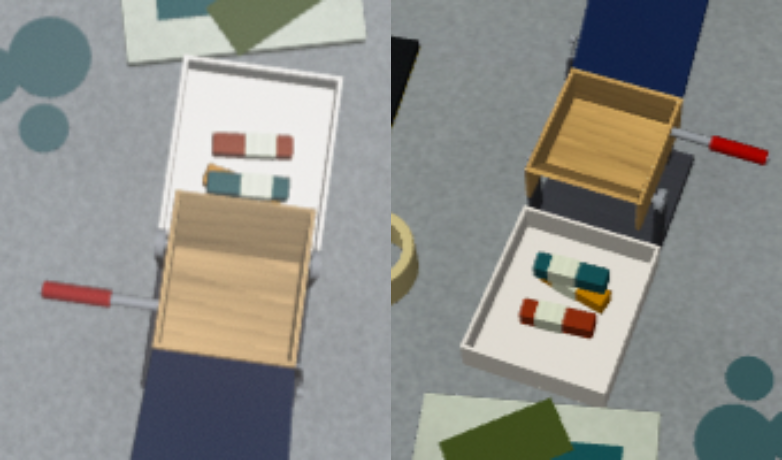

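Box level and empty, lid back, and all three sticks in the tray (red, and teal lying over ochre). Now the scraper.

```bash
python3 -m crank '[[[0,0,0],[-1,4.1,1],-1],[[0,0,-7.5],[-1,4.1,0],-1],[[0,0,-7.5],[0,0,0],-1],[[0,0,-7.5],[0,0,0],-1],[[0,0,-7.5],[0,0,0],-1],[[0,0,-7.5],[0,0,0],-1],[[0,0,-7.5],[0,0,0],-1],[[0,0,-7.5],[0,0,0],-1]]'
python3 -m crank '[[[0,0,0],[0,0,0],-1],[[0,0,0],[0,0,0],-1],[[0,0,0],[0,0,0],-1]]'
cat > w.py <<'E'
from h import *
from scipy.spatial.transform import Rotation as Ro
def wrist(n):
    s=r.get_state();c=r.capture('wrist');T=np.eye(4);T[:3,:3]=Ro.from_euler('xyz',s['eef_rot'],degrees=True).as_matrix();T[:3,3]=s['tcp_pos']
    c['world_from_camera']=T@np.array(c['hand_eye']);save(n,c);return c
def ray(c,uv,z):
    K=c['intrinsics'];T=c['world_from_camera'];uv=np.atleast_2d(uv)
    d=np.c_[(uv[:,0]-K[0,2])/K[0,0],(uv[:,1]-K[1,2])/K[1,1],np.ones(len(uv))]@T[:3,:3].T
    return T[:3,3]+d*((z-T[2,3])/d[:,2])[:,None]
E
python3 - <<'E'
from w import *
c=wrist('w1');W=cloud(c);np.savez('w1.npz',c=c['color'],W=W,K=c['intrinsics'],T=c['world_from_camera'])
print(r.get_state()['tcp_pos'],c['hand_eye'])
hsv=cv2.cvtColor(c['color'],cv2.COLOR_RGB2HSV).astype(int)
E
```

```text
time_s: 19.0
tcp_pos: [0.5118, 0.2937, 0.2844]
eef_rot: [-180.0, -0.0, -46.0]
contact_force: [0.1, 0.7, -1.7]
gripper_width: 0.0875
gripper_force: 0.0
time_s: 19.3
tcp_pos: [0.5118, 0.2945, 0.2842]
eef_rot: [-180.0, -0.0, -46.4]
contact_force: [-0.7, 1.2, 0.1]
gripper_width: 0.0878
gripper_force: 0.0
[0.51183325 0.29461029 0.28414599] [[ 9.45208421e-04 -9.52415381e-01 -3.04801653e-01  8.28036369e-02]
 [ 9.99999507e-01  9.92992127e-04 -1.74874660e-06 -2.63313120e-04]
 [ 3.04331175e-04 -3.04801501e-01  9.52415850e-01 -1.32205594e-01]
 [ 0.00000000e+00  0.00000000e+00  0.00000000e+00  1.00000000e+00]]
```

View pics/w1.png

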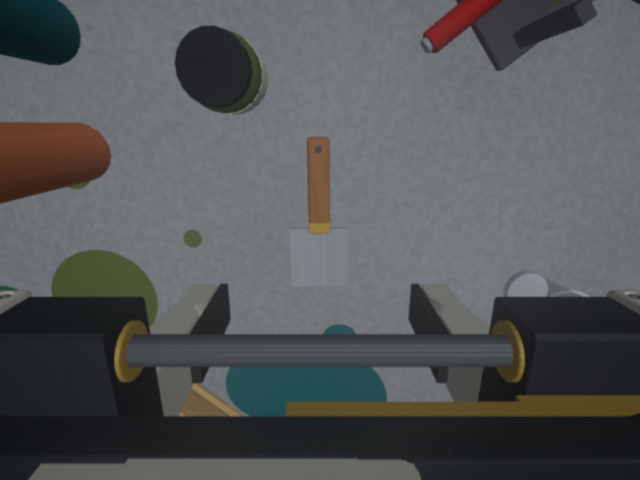

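The wrist view shows the scraper handle at (318,185), the ferrule (320,228), and the blade (320,257).

Run:
```python
from w import *
z=np.load('w1.npz');c=dict(intrinsics=z['K'],world_from_camera=z['T'])
hsv=cv2.cvtColor(z['c'],cv2.COLOR_RGB2HSV).astype(int)
m=(hsv[...,1]>90);k=np.zeros_like(m);k[125:240,295:345]=1
h=np.argwhere(m&k)[:,::-1].astype(float);P=ray(c,h,.028)[:,:2]*1000
print('handle',cv2.minAreaRect(P.astype(np.float32)))
u,s,v=np.linalg.svd(P-P.mean(0),full_matrices=False);print(P.mean(0),np.degrees(np.arctan2(v[0,1],v[0,0])))
m=(hsv[...,1]<40)&(hsv[...,2]>np.percentile(hsv[150:300,250:280,2],99));k[:]=0;k[225:295,280:360]=1
m=cv2.morphologyEx((m&k).astype(np.uint8),cv2.MORPH_OPEN,np.ones((3,3)))
h=np.argwhere(m)[:,::-1].astype(float);P=ray(c,h,.005)[:,:2]*1000
print('blade',m.sum(),cv2.minAreaRect(P.astype(np.float32)))
```

```text
handle ((523.7902221679688, 283.0174865722656), (22.46398162841797, 102.06161499023438), 44.04766845703125)
[524.46140336 282.69842195] 134.28840802583593
blade 3143 ((460.56146240234375, 348.8642578125), (69.86952209472656, 74.260986328125), 43.67805862426758)
```

```bash
python3 -m crank '[[[0,0,0],[0,0,4],-0.3],[[0,0,0],[0,0,4],-0.3],[[0,0,0],[0,0,4],-0.3],[[0,0,0],[0,0,4],-0.3],[[0,0,0],[0,0,4],-0.3],[[0,0,0],[0,0,2],-0.3],[[0,0,0],[0,0,0],-0.3],[[0,0,0],[0,0,0],-0.3]]'
python3 t.py .511 .2962 .041 180 0 -46
```

```text
time_s: 20.15
tcp_pos: [0.5122, 0.2951, 0.0644]
eef_rot: [180.0, -0.0, -46.3]
contact_force: [0.5, 0.8, -0.1]
gripper_width: 0.0568
gripper_force: 0.0
t 20.15 tcp [0.5122 0.2951 0.0644] rpy [ 1.7999e+02 -2.0000e-02 -4.6250e+01] F [ 0.5  0.8 -0.1] w 0.0568 j [ 48.9  23.3 -22.8   0.  -43.9  -5.2]
shift cm [-0.16  0.01  2.34]
rotvec [ 0.01 -0.02 -0.25]
```

```bash
python3 -m crank '[[[0,0,0],[-0.15,0,2.35],-0.3],[[0,0,0],[0,0,0],-0.3],[[0,0,0],[0,0,0],1],[[0,0,0],[0,0,0],1],[[0,0,0],[0,0,0],1],[[0,0,0],[0,0,0],1],[[0,0,0],[0,0,0],1],[[0,0,0],[0,0,0],1]]' 40
python3 -m crank '[[[0,0,0],[0,0,0],1],[[0,0,0],[0,0,0],1],[[0,0,0],[0,0,0],1]]' 40
python3 t.py .511 .2962 .36 180 0 -46
python3 -m crank '[[[0,0,0],[0,0,-1],1],[[0,0,0],[0,0,-3],1],[[0,0,0],[0,0,-4.5],1],[[0,0,0],[0,0,-4.5],1],[[0,0,0],[0,0,-4.5],1],[[0,0,0],[0,0,-4.5],1],[[0,0,0],[0,0,-4.5],1],[[0,0,0],[0,0,-4.5],1]]'
python3 -m crank '[[[0,0,0],[0,0,-1],1],[[0,0,0],[0,0,0],1]]'
python3 t.py .476 -.345 .36 180 0 -178
```

```text
time_s: 20.95
tcp_pos: [0.511, 0.2962, 0.0411]
eef_rot: [-180.0, -0.0, -46.2]
contact_force: [-2.0, -0.0, 4.6]
gripper_width: 0.0236
gripper_force: 40.0
time_s: 21.25
tcp_pos: [0.511, 0.2962, 0.0411]
eef_rot: [-180.0, -0.0, -46.2]
contact_force: [-1.0, -1.0, 6.1]
gripper_width: 0.0233
gripper_force: 40.0
t 21.25 tcp [0.511  0.2962 0.0411] rpy [-1.7997e+02 -1.0000e-02 -4.6200e+01] F [-1.  -1.   6.1] w 0.0233 j [ 49.1  25.  -24.    0.  -41.   -5.3]
shift cm [ 1.000e-02 -2.000e-02 -3.189e+01]
rotvec [-0.03 -0.01 -0.2 ]
time_s: 22.05
tcp_pos: [0.5101, 0.2954, 0.3528]
eef_rot: [180.0, 0.0, -46.2]
contact_force: [1.3, 0.7, -2.1]
gripper_width: 0.0237
gripper_force: 40.0
time_s: 22.25
tcp_pos: [0.511, 0.2962, 0.3628]
eef_rot: [-179.8, 0.0, -46.2]
contact_force: [-0.0, -0.1, -2.6]
gripper_width: 0.0236
gripper_force: 40.0
t 22.25 tcp [0.511  0.2962 0.3628] rpy [-1.7978e+02  2.0000e-02 -4.6230e+01] F [-0.  -0.1 -2.6] w 0.0236 j [ 49.    9.6   0.1  -0.  -80.3  -5.3]
shift cm [43.88 46.88  0.08]
rotvec [-9.0000e-02  2.6000e-01  1.3177e+02]
```

```bash
python3 -m crank '[[[0,0,0],[2,2,0],1],[[0,0,0],[3.5,3.5,0],1],[[0,0,0],[3.5,3.5,0],1],[[0,0,0],[3.5,3.5,0],1],[[0,0,0],[3.5,3.5,0],1],[[0,0,0],[3.5,3.5,0],1],[[0,0,0],[3.5,3.5,0],1],[[0,0,0],[3.5,3.5,0],1]]'
python3 -m crank '[[[0,0,0],[3.5,3.5,0],1],[[0,0,0],[3,3,0],1],[[0,0,0],[2,2,0],1],[[0,0,8],[0,0,0],1],[[0,0,8],[0,0,0],1],[[0,0,8],[0,0,0],1],[[0,0,8],[0,0,0],1],[[0,0,8],[0,0,0],1]]'
python3 -m crank '[[[0,0,8],[0,0,0],1],[[0,0,8],[0,0,0],1],[[0,0,8],[0,0,0],1],[[0,0,8],[0,0,0],1],[[0,0,8],[0,0,0],1],[[0,0,8],[0,0,0],1],[[0,0,8],[0,0,0],1],[[0,0,8],[0,0,0],1]]'
python3 -m crank '[[[0,0,8],[0,0,0],1],[[0,0,8],[0,0,0],1],[[0,0,8],[0,0,0],1],[[0,0,4],[0,0,0],1],[[0,0,0],[0,0,0],1],[[0,0,0],[0,0,0],1]]'
python3 t.py .476 -.345 .36 180 0 -178
python3 - <<'E'
from w import *
c=wrist('w2');np.savez('w2.npz',c=c['color'],W=cloud(c),K=c['intrinsics'],T=c['world_from_camera'])
t=r.capture('top');np.savez('t2.npz',c=t['color'],W=cloud(t),K=t['intrinsics'],T=t['world_from_camera']);save('t2',t)
E
```

```text
time_s: 23.05
tcp_pos: [0.5013, -0.0805, 0.3584]
eef_rot: [179.9, 0.1, -46.2]
contact_force: [0.8, 0.4, -1.7]
gripper_width: 0.0235
gripper_force: 40.0
time_s: 23.85
tcp_pos: [0.4992, -0.1986, 0.358]
eef_rot: [179.8, 0.1, -86.6]
contact_force: [-1.0, 0.3, -2.7]
gripper_width: 0.0236
gripper_force: 40.0
time_s: 24.65
tcp_pos: [0.4992, -0.1985, 0.358]
eef_rot: [179.8, -0.2, -150.6]
contact_force: [-0.7, -0.0, -1.3]
gripper_width: 0.0237
gripper_force: 40.0
time_s: 25.25
tcp_pos: [0.4996, -0.1987, 0.359]
eef_rot: [180.0, -0.1, -178.1]
contact_force: [0.0, 0.4, -1.7]
gripper_width: 0.0235
gripper_force: 40.0
t 25.25 tcp [ 0.4996 -0.1987  0.359 ] rpy [ 1.7997e+02 -1.5000e-01 -1.7810e+02] F [ 0.   0.4 -1.7] w 0.0235 j [ -0.8   4.6  -6.2  -0.  -79.4 -87.3]
shift cm [  2.85 -14.54  -0.1 ]
rotvec [ 0.03 -0.15 -0.1 ]
```

View pics/w2.png

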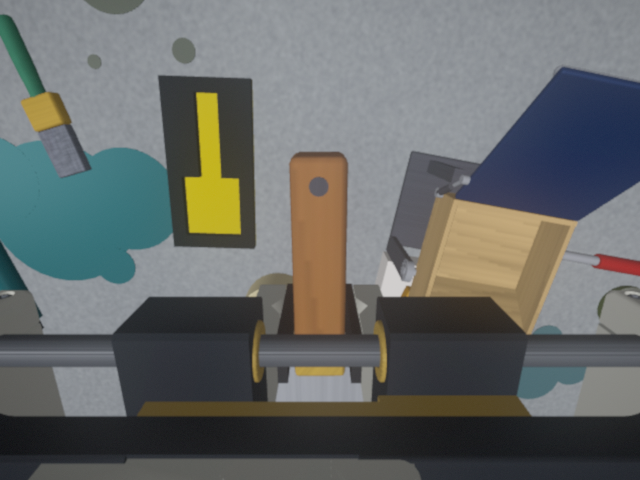

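The tray is at (208,160) with its yellow recess; the held scraper handle is at (318,250), end at row 152.

```bash
cat > tr.py <<'E'
from w import *
def fit(f,box):
    z=np.load(f);c=dict(intrinsics=z['K'],world_from_camera=z['T']);hsv=cv2.cvtColor(z['c'],cv2.COLOR_RGB2HSV).astype(int)
    m=(hsv[...,0]>18)&(hsv[...,0]<38)&(hsv[...,1]>110);k=np.zeros_like(m);u0,v0,u1,v1=box;k[v0:v1,u0:u1]=1;m&=k
    g=np.argwhere(m)[:,::-1].astype(float)
    cam=z['T'][:3,3];print(f,'cam',cam.round(3))
    rows=np.unique(g[:,1]);wd=np.array([np.ptp(g[g[:,1]==v,0])+1 for v in rows]);mx=wd.max()
    # boundary (subpixel half) points, rows = roughly world x
    res={}
    for nm,sel in(('blade',wd>.9*mx),('handle',(wd<.55*mx)&(wd>.25*mx))):
        R=rows[sel][2:-2];L=[];Q=[]
        for v in R:
            u=g[g[:,1]==v,0];L.append((u.min()-.5,v));Q.append((u.max()+.5,v))
        e=[]
        for E in(L,Q):
            E=np.array(E);a=ray(c,E,.003);b=ray(c,E,.015)
            e.append((a,b))
        # sort: e0,e1 by y
        if e[0][0][:,1].mean()>e[1][0][:,1].mean(): hi,lo=e
        else: lo,hi=e
        near=lambda s:s
        my=hi[0][:,1].mean();cy=cam[1]
        H=hi[1] if cy>my else hi[0]; Lo=lo[1] if cy<lo[0][:,1].mean() else lo[0]
        fh=np.polyfit(H[:,0],H[:,1],1);fl=np.polyfit(Lo[:,0],Lo[:,1],1)
        x=H[:,0].mean();print(nm,'yaw hi/lo',np.degrees(np.arctan([fh[0],fl[0]])).round(2),'width',round(1000*(np.polyval(fh,x)-np.polyval(fl,x)),1),'mid at x',round(x,4),round((np.polyval(fh,x)+np.polyval(fl,x))/2,4))
    for v in(rows[wd>.25*mx].min()-.5,rows[wd>.25*mx].max()+.5, (rows[wd>.9*mx].min()-.5),(rows[wd>.9*mx].max()+.5)):
        u=g[abs(g[:,1]-v)<1.1,0].mean();print('end',[ray(c,[u,v],h)[0].round(4)[:2] for h in(.003,.015)])
fit('w2.npz',(170,80,255,245));fit('t2.npz',(440,225,510,340))
z=np.load('w2.npz');c=dict(intrinsics=z['K'],world_from_camera=z['T']);hsv=cv2.cvtColor(z['c'],cv2.COLOR_RGB2HSV).astype(int)
m=(hsv[...,0]<18)&(hsv[...,1]>90);k=np.zeros_like(m);k[140:280,280:360]=1;g=np.argwhere(m&k)[:,::-1].astype(float)
P=ray(c,g,.359-.041+.028);R=(Ro.from_euler('xyz',[180,0,-178.1],degrees=True));q=R.inv().apply(P-[.4996,-.1987,.359])*1000
print('handle in tool x',q[:,0].min(),q[:,0].max(),[ (round(np.mean(a),1),round(np.ptp(a),1)) for a in (q[abs(q[:,0]-x)<1.5,1] for x in(30,45,60))])
E
python3 tr.py
```

```text
w2.npz cam [ 0.417 -0.201  0.491]
blade yaw hi/lo [-0.23  0.42] width 77.7 mid at x 0.5261 -0.3425
handle yaw hi/lo [ 0.24 -0.43] width 31.7 mid at x 0.4346 -0.3427
end [array([ 0.3836, -0.3473]), array([ 0.3845, -0.3438])]
end [array([ 0.571 , -0.3227]), array([ 0.5672, -0.3198])]
end [array([ 0.4915, -0.3478]), array([ 0.4896, -0.3442])]
end [array([ 0.57  , -0.3367]), array([ 0.5662, -0.3334])]
t2.npz cam [0.434 0.008 1.26 ]
blade yaw hi/lo [0.95 0.03] width 31.2 mid at x 0.4275 -0.3439Traceback (most recent call last):
  File "tr.py", line 28, in <module>
    fit('w2.npz',(170,80,255,245));fit('t2.npz',(440,225,510,340))
                                   ~~~^^^^^^^^^^^^^^^^^^^^^^^^^^^^
  File "tr.py", line 16, in fit
    E=np.array(E);a=ray(c,E,.003);b=ray(c,E,.015)
                    ~~~^^^^^^^^^^
  File "w.py", line 8, in ray
    d=np.c_[(uv[:,0]-K[0,2])/K[0,0],(uv[:,1]-K[1,2])/K[1,1],np.ones(len(uv))]@T[:3,:3].T
             ~~^^^^^
IndexError: index 0 is out of bounds for axis 1 with size 0
```

```bash
sed -i "s/;fit('t2.*$//" tr.py; python3 tr.py | tail -1; python3 t.py .4571 -.3427 .15 180 0 -180
```

```text
handle in tool x 17.461757705257174 70.63209094237513 [(np.float64(0.2), np.float64(22.7)), (np.float64(-0.0), np.float64(22.5)), (np.float64(0.0), np.float64(22.6))]
t 25.35 tcp [ 0.4999 -0.1988  0.3597] rpy [ 1.7998e+02 -8.0000e-02 -1.7813e+02] F [ 0.2  1.2 -1.4] w 0.0238 j [ -0.8   4.5  -6.1  -0.  -79.4 -87.3]
shift cm [  4.72 -14.25  20.97]
rotvec [ 0.01 -0.08  1.87]
```

```bash
python3 -m crank '[[[0,0,0.9],[1.2,-3.6,0],1],[[0,0,0.9],[1.2,-3.6,0],1],[[0,0,0],[1.1,-3.6,0],1],[[0,0,0],[1.1,-3.6,0],1],[[0,0,0],[0,0,4],1],[[0,0,0],[0,0,4.5],1],[[0,0,0],[0,0,4.5],1],[[0,0,0],[0,0,4.5],1]]'
python3 -m crank '[[[0,0,0],[0,0,4],1],[[0,0,0],[0,0,3],1],[[0,0,0],[0,0,2],1],[[0,0,0],[0,0,0],1],[[0,0,0],[0,0,0],1],[[0,0,0],[0,0,0],1]]'
python3 t.py .458 -.3427 .062 180 0 -179.9
```

```text
time_s: 26.15
tcp_pos: [0.4554, -0.3435, 0.1839]
eef_rot: [-180.0, 0.0, -180.0]
contact_force: [1.1, 0.0, -1.5]
gripper_width: 0.0233
gripper_force: 40.0
time_s: 26.75
tcp_pos: [0.4568, -0.3438, 0.097]
eef_rot: [-179.9, 0.1, -180.0]
contact_force: [0.4, -0.2, -1.8]
gripper_width: 0.0236
gripper_force: 40.0
t 26.75 tcp [ 0.4568 -0.3438  0.097 ] rpy [-1.7994e+02  1.2000e-01 -1.7998e+02] F [ 0.4 -0.2 -1.8] w 0.0236 j [-17.4  19.3 -23.7   0.  -46.8 -72.6]
shift cm [-0.11  0.12  3.5 ]
rotvec [-0.06  0.12 -0.08]
```

```bash
python3 -m crank '[[[0,0,0],[-0.11,0.12,2],1],[[0,0,0],[0,0,1.5],1],[[0,0,0],[0,0,0],1],[[0,0,0],[0,0,0],1],[[0,0,0],[0,0,0],1]]'
python3 t.py .458 -.3427 .062 180 0 -179.9
python3 - <<'E'
from w import *
c=wrist('w3');t=r.capture('scene');save('s5',t)
B=cv2.resize(cv2.imread('pics/s5.png')[170:290,140:260],(450,450));A=cv2.imread('pics/w3.png')[0:450,160:510]
cv2.imwrite('pics/w3c.png',np.hstack([A,B]))
E
```

```text
time_s: 27.25
tcp_pos: [0.4579, -0.3426, 0.0621]
eef_rot: [-179.9, 0.1, 180.0]
contact_force: [-0.6, 0.3, -1.4]
gripper_width: 0.0236
gripper_force: 40.0
t 27.25 tcp [ 0.4579 -0.3426  0.0621] rpy [-1.7994e+02  1.3000e-01  1.8000e+02] F [-0.6  0.3 -1.4] w 0.0236 j [-17.2  21.9 -25.6   0.  -42.4 -72.8]
shift cm [-0.01 -0.01  0.01]
rotvec [-0.06  0.13 -0.1 ]
```

View pics/w3c.png

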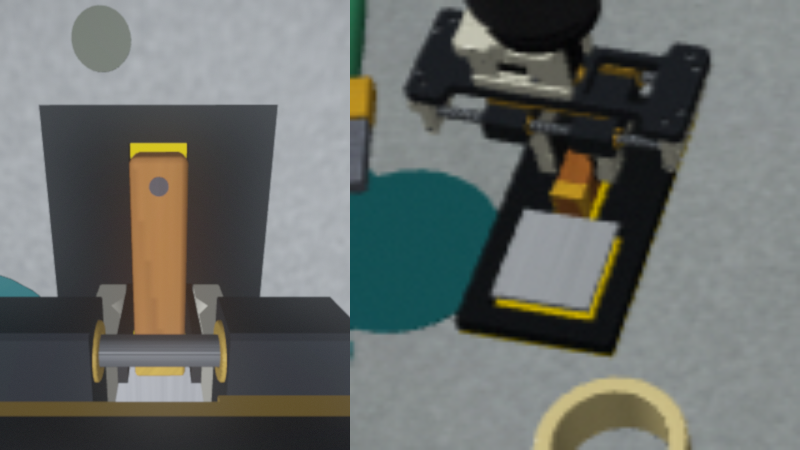

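The scraper hovers centred over the recess (slot end at (158,148) left, blade over the pocket at (555,260) right). Lowering.

```bash
python3 -m crank '[[[0,0,0],[0,0,0.4],1],[[0,0,0],[0,0,0.4],1],[[0,0,0],[0,0,0.3],1],[[0,0,0],[0,0,0.3],1],[[0,0,0],[0,0,0],1],[[0,0,0],[0,0,0],1]]'
python3 -m crank '[[[0,0,0],[0,0,0.2],1],[[0,0,0],[0,0,0.15],1],[[0,0,0],[0,0,0],1],[[0,0,0],[0,0,0],1]]'
python3 t.py .458 -.3427 .044 180 0 -179.9
```

```text
time_s: 27.95
tcp_pos: [0.4569, -0.3422, 0.0463]
eef_rot: [180.0, -0.0, 180.0]
contact_force: [0.1, -0.1, -1.5]
gripper_width: 0.0235
gripper_force: 40.0
time_s: 28.35
tcp_pos: [0.4571, -0.3422, 0.044]
eef_rot: [-180.0, 0.0, -180.0]
contact_force: [-2.6, 2.9, 7.8]
gripper_width: 0.0237
gripper_force: 40.0
t 28.35 tcp [ 0.4571 -0.3422  0.044 ] rpy [-1.7997e+02  3.0000e-02 -1.8000e+02] F [-2.6  2.9  7.8] w 0.0237 j [-17.2  23.3 -26.5   0.  -40.2 -72.8]
shift cm [-0.09 -0.05  0.  ]
rotvec [-0.03  0.03 -0.1 ]
```

Home on the floor. Release, retreat, look.

```bash
python3 -m crank '[[[0,0,0],[0,0,0],0.2],[[0,0,0],[0,0,0],0.2],[[0,0,0],[0,0,0],0.2],[[0,0,0],[0,0,0],0.2],[[0,0,0],[0,0,-2],0.2],[[0,0,0],[0,0,-4],0.2],[[0,0,0],[0,0,-4],0.2],[[0,0,0],[0,0,-4],0.2]]'
python3 -m crank '[[[0,0,0],[0,0,-4],0.2],[[0,0,0],[0,-3,-4],0.2],[[0,0,0],[0,-4,0],0.2],[[0,0,0],[0,-4,0],0.2],[[0,0,0],[0,-4,0],0.2],[[0,0,0],[0,0,0],0.2]]'
python3 - <<'E'
from w import *
t=r.capture('top');s=r.capture('scene');W=cloud(t);save('tf',t);save('sf',s)
cv2.imwrite('pics/fin.png',np.hstack([cv2.resize(cv2.imread('pics/tf.png')[225:345,430:520],(360,480)),cv2.resize(cv2.imread('pics/sf.png')[170:350,160:340],(440,480))]))
hsv=cv2.cvtColor(t['color'],cv2.COLOR_RGB2HSV).astype(int)
k=np.zeros(hsv.shape[:2],bool);k[225:345,440:510]=1
h=k&(hsv[...,0]<17)&(hsv[...,1]>90);b=k&(hsv[...,1]<40)&(hsv[...,2]>110)&(W[...,0]>.49)&(W[...,0]<.57)&(abs(W[...,1]+.343)<.035)
print('handle top',h.sum(),np.nanpercentile(W[h],[10,50,90],axis=0).round(4)[:,2],'blade',b.sum(),np.nanmedian(W[b],0))
print(r.get_state()['time_s'])
E
```

```text
time_s: 29.15
tcp_pos: [0.4566, -0.3421, 0.1844]
eef_rot: [180.0, -0.0, 180.0]
contact_force: [1.3, -0.8, -0.4]
gripper_width: 0.0351
gripper_force: 0.0
time_s: 29.75
tcp_pos: [0.4561, -0.4959, 0.2614]
eef_rot: [180.0, -0.1, 179.8]
contact_force: [0.1, 0.4, -0.4]
gripper_width: 0.0352
gripper_force: 0.0
handle top 460 [0.0278 0.0317 0.0348] blade 982 [ 0.52801339 -0.34234393  0.00884692]
29.85
```

View pics/fin.png

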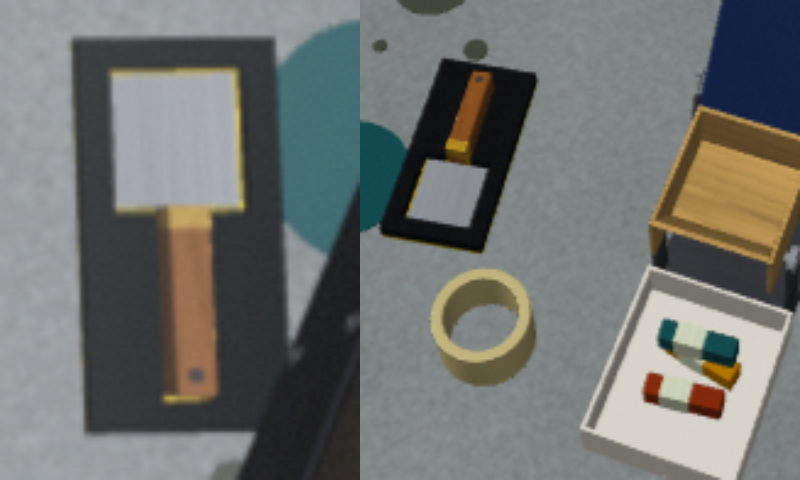

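The scraper lies flat in its cutout (handle top 31 mm, blade top about 8 mm). The sticks are in the catch tray, the box is level and empty, and the lid is open.

```bash
python3 -c "
from plant import r
print(r.close_job())"
```

```text
the job is handed in; nothing more can be done
None
```

The job is handed in at about 30 s of the 72 s limit: the lid is fully back, all three sticks are in the catch tray, the empty box is level, the scraper is home in its cutout, and I never touched the tape or the jar.

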